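Load the photometer and hold its shutter slide open at the mark

ROBOT

A 6-joint arm with a two-finger parallel gripper is mounted at the origin on the work surface. World frame = base frame: x ahead of the robot, y to its left, z up, the work surface at z = 0. Lengths are in mm, angles in rad, forces in N, time in s.
With the tool pointing down it reaches from about 400 to 925 mm from the base axis. Payload 12.5 kg.
Tool frame: the origin (TCP) lies midway between the tips of the shut fingers; the grasp point (between the pads) lies 19 mm behind it; z points along the fingers, y is the line along which they close (so a half turn about z gives the same grasp; the last joint's range is limited). The gripper opens to 95 mm and grips with 3 to 60 N. Pads are 20 mm wide; open, the fingers measure 119 mm over their backs; the gripper's body (75 mm by 180 mm) begins 59 mm behind the grasp point.
Start: joints at [1.139, 0.491, 1.559, -0, 1.092, -0.106], TCP at [200.025, 592.146, 214.661] pointing down, gripper open.
Joint ranges: [-3.1, 3.1], [-0.84, 2.19], [0.05, 2.79], [-1.13, 4.28], [0.06, 2.93], [-2.69, 2.69]. Speed limits (rad/s): [2.22, 2.22, 2.79, 3.14, 3.14, 3.14].

INTERFACE

Orientations are given as [roll, pitch, yaw] about the fixed x, y, z axes, in that order (R = Rz(yaw) Ry(pitch) Rx(roll)).
In Python, from cell import state, read_camera, camera_info, env gives the robot as it stands.
- The arm moves only by the tool move_arm, never from a script. Its argument "commands" is a list of rows, each a list of 3 entries, a list of its own where there are three numbers: the shift along the world's x, y, z in cm, then the turn, a rotation vector about the world's x, y, z in degrees, then the opening, from 0 (shut) to 1 (fully open). A call has 1 to 10 rows; each row shifts and turns the commanded pose from where the row before left it; what a row does not reach is not made up. A row lasts 1/10 s, in which the tool goes at most 50 mm and 8.59 degrees, less where a joint would pass 70% of its speed; a pose out of reach is approached as far as the arm can. A call with a gripper value outside its range is refused whole. The fingers move at their own pace and stop on an object; the grip force is fixed at half the most. Time passes only in rows, so rows that do not move let the fingers close. It gives the time, the measured TCP pose, the force, the opening and the grip force at its end, in the units of the state.
- state(): the state, without advancing time (a new reading comes with each control period).
- read_camera(name): name is "side" or "top" or "wrist"; returns the picture (384x512x3 uint8, blue, green, red); there is no depth.
- camera_info(name): a dict with "K" (3x3 intrinsics, pixels), "k1" (the pictures are not rectified: a ray, as slopes to the right and down, at radius r is drawn at 1 + k1 r^2 times it, then the intrinsics apply), "cam_to_world" (4x4, takes a point from camera to world coordinates). Camera axes: x right, y down, z forward; pixel columns grow to the right and rows downward; lengths in mm; the calibration is good to about 2 mm. A picture is of the moment at which its call begins: read the wrist's pose just before it. camera_info takes no time and is no camera call; for the wrist camera it gives the pose at the moment of the call.
- env.job_done(): hands the job in; it is judged then, once.
The state is a dict: "t": time; "joints": joint angles; "qvel": joint speeds; "tau": joint torques, N m; "eef_pos": TCP position; "tcp_rot": TCP orientation; "ft_force": force on the tool from outside, world axes, zero at the start; "moment": the same for the moment, N m; "opening": opening from 0.0 (shut) to 1.0 (fully open); "grip_force": force on a finger pad.
Only numpy, scipy, OpenCV 4.12 (cv2) and the standard library are available. Lean on these libraries where they do the work, as an engineer would, in place of code of your own. Each camera call takes 0.05 s, during which the arm holds its last target. There are 200 camera calls.

TASK

Set the tall black-capped sample vial upright in the photometer's open-topped sample bay (put it down, do not drop it) and let go of it while the shutter slide is still shut. Then pull the spring-return shutter slide straight out by its upright tab until its pointer lines up with the line of the mark beside it, and finish while still holding it there: the slide springs back when released. Keep the vial upright throughout and leave the other things on the bench where they are.

Things in the scene. Friction and masses are not known exactly. Their poses are not given: they have to be found in the camera images.
- vial_center (a point): Centre (50 mm above its underside) of the loose sample vial to be loaded: upright clear-glass cylinder with grey solid sample inside, 28 mm in diameter, 100 mm tall, the top 22 mm being a black screw cap of 26 mm diameter; 40 to 85 g. The only tall slender one: the short vial looks alike but is 55 mm tall. z is its axis, up.
- bay (a point): Centre of the inner floor of the photometer's sample bay, a black square box open at the top, 60 mm square outside, 44 mm inside; its floor is 20 mm and its rim 55 mm above the bench. x points from the photometer's front to its back (the slide is pulled to -x), y to its left, z up.
- slide_tab (a point): Point in the upright steel tab of the slide, 95 mm above the bench. The tab is 10 mm thick (x), 36 mm wide (y), from 40 to 115 mm above the bench. A thin pointer at its foot, in line with the middle of its thickness, points to +y. When shut, the lamp housing's front face is 30 mm behind the tab's centre, from 25 mm to its +y side on; the guide is 75 mm behind it. Axes as the bay's.
- slide (a joint): How far the shutter slide is pulled out, in m: 0 shut (its start), 0.085 at the end stop. It slides along the photometer's -x, towards its front. A spring pulls it back with about 3.3 N when shut, plus 1.1 N for each 10 mm pulled.
- mark_line (a point): The mark: a white raised line across the top of a small dark steel block (14 x 22 x 26 mm) fixed on the deck at the slide's +y side; 45 mm above the bench, 46 mm from the slide's middle. Axes as the bay's. The slide is at the mark when this point and the tab's centre agree along the photometer's x; that is 35 to 65 mm of travel.
- short_vial: Bystander: clear-glass vial with a black cap, 28 mm in diameter, 55 mm tall; origin under its centre.
- jar: Bystander: clear jar with a blue lid, 64 mm in diameter, 85 mm tall; origin under its centre.
- squat_bottle: Bystander: amber bottle with a white cap, 48 mm in diameter, 65 mm tall; origin under its centre.
- beaker: Bystander: empty glass beaker, 54 mm in diameter, 55 mm tall, in front of the photometer; origin under its centre.
- marker_pen: Bystander: yellow and black marker pen lying flat, 125 mm long, 15 mm thick; origin under its middle, x along it.
- tweezers: Bystander: steel tweezers lying flat, 120 mm long, 6 mm thick; origin under the middle, x along them.
- vial: The same sample vial; origin under its centre.
- photometer: The photometer, fixed to the bench, turned by up to 0.3 rad; origin under its base, axes as the bay's. Base 220 x 300 mm. From the bay's centre: to -y a detector block 60 mm high from 55 to 115 mm; to +y the slide guide (60 mm high, from 62 to 98 mm) and the white lamp housing (120 mm high, from 105 to 180 mm).
Things that resemble listed ones, but are neither listed nor needed, are in the scene too. What is shaped like the vial but orange is not meant.

How it is judged:
By the outcome, as a careful person would: the job done as asked, in the order asked, and still so for the second after the job is handed in, while the arm keeps its last pose, push and grip.
It also fails if it takes over 54 s, if anything falls off the work surface, if the arm or the gripper's body presses on something with over 40 N, if the wrist force passes 120 N, or if a joint passes its speed limit or range.

## Working session

There is one attempt and no reset: what is moved stays moved. The work goes in short steps, Python scripts to look and compute and a tool call to move; the robot and the scene stay as the last step left them, time stands still between calls to the robot, and variables do not carry over. Pictures are saved under pics/ and viewed, at most 10 in all, crops included, and the job is handed in when it is done.

Besides the shell and the picture viewer there is one more tool, called after ">>>" in YAML: its name, and indented under it one key for each argument. move_arm: Moves the arm, as the interface text tells. Its arguments: {"type":"object","properties":{"commands":{"type":"array"}},"required":["commands"]}

```bash
mkdir -p pics; ls; python3 - <<'E'
from cell import state, read_camera, camera_info
import cv2,numpy as np
print(state())
for n in ("side","top"):
    i=read_camera(n); cv2.imwrite(f"pics/{n}0.png",i)
    c=camera_info(n); print(n,np.round(c["K"],1).tolist(),c["k1"],np.round(c["cam_to_world"],3).tolist())
E
```

```text
pics
{'t': 0.0, 'joints': array([ 1.13941567e+00,  4.91542443e-01,  1.55946004e+00, -1.49506760e-05,
        1.09167976e+00, -1.05586652e-01]), 'qvel': array([-7.34299116e-04,  3.09732714e-04,  1.86646369e-04, -4.11239132e-04,
       -6.08066720e-05,  3.30104271e-05]), 'tau': array([ 1.40319198e-04, -6.12663817e+01, -2.58175099e+01,  6.92415750e-02,
        4.83278360e-02, -8.73547719e-05]), 'eef_pos': array([199.90939991, 591.90848333, 214.06873163]), 'tcp_rot': array([-3.14050774e+00, -1.01646035e-04,  2.81580549e+00]), 'ft_force': array([0.32356045, 0.23296393, 0.42018185]), 'moment': array([-0.02309438, -0.01697542,  0.02327339]), 'grip_force': 0.0, 'opening': 0.9994430053699135}
side [[400.9, 0.0, 251.6], [0.0, 400.9, 192.4], [0.0, 0.0, 1.0]] -0.141271547135877 [[0.93, -0.162, 0.331, 200.521], [-0.367, -0.471, 0.802, -737.544], [0.026, -0.867, -0.498, 572.93], [0.0, 0.0, 0.0, 1.0]]
top [[475.0, 0.0, 252.9], [0.0, 475.0, 185.3], [0.0, 0.0, 1.0]] 0.030053583411435793 [[-0.027, -0.998, 0.06, 443.779], [-1.0, 0.027, -0.006, 50.851], [0.004, -0.06, -0.998, 1416.199], [0.0, 0.0, 0.0, 1.0]]
```

View pics/side0.png

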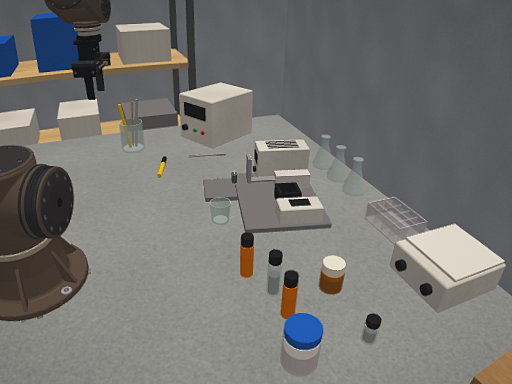

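View pics/top0.png

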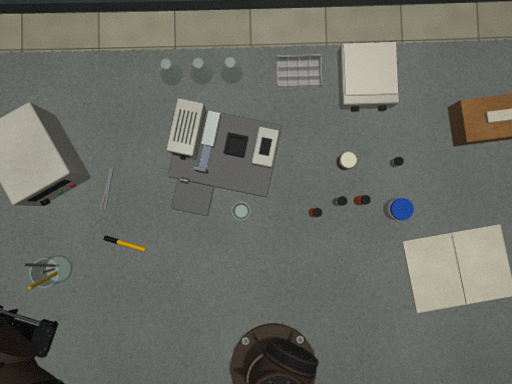

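The side view shows two orange vials at (247,255) and (289,295), and the grey black-capped tall vial between them at (275,272). The short vial is at (373,327), and the photometer is centred near (285,190) with its bay at (288,190).
In the top view the caps are: grey vial (341,201), orange (316,212) and (363,200), short vial (398,161). The bay is at (235,145), the tab at about (201,168), and the mark near (184,180).
I choose the grey tall one, side (275,272) and top (341,201), and check it with a close crop.

```bash
cat > h.py <<'E'
import cv2,numpy as np
from cell import state, read_camera, camera_info
def ray(c,u,v):
    K=c["K"];d=np.array([(u-K[0][2])/K[0][0],(v-K[1][2])/K[1][1]]);s=d.copy()
    for _ in range(20): s=d/(1+c["k1"]*(s@s))
    T=np.array(c["cam_to_world"]);r=T[:3,:3]@np.array([s[0],s[1],1.]);return T[:3,3],r/np.linalg.norm(r)
def on(c,u,v,z):
    o,r=ray(c,u,v);return o+r*(z-o[2])/r[2]
def tri(c1,p1,c2,p2):
    o1,r1=ray(c1,*p1);o2,r2=ray(c2,*p2)
    a=np.linalg.lstsq(np.c_[r1,-r2],o2-o1,rcond=None)[0]
    A=o1+a[0]*r1;B=o2+a[1]*r2;return (A+B)/2,np.linalg.norm(A-B)
def proj(c,P):
    T=np.array(c["cam_to_world"]);p=T[:3,:3].T@(np.asarray(P,float)-T[:3,3]);s=p[:2]/p[2];s=s*(1+c["k1"]*(s@s))
    return [c["K"][0][0]*s[0]+c["K"][0][2],c["K"][1][1]*s[1]+c["K"][1][2]]
E
python3 - <<'E'
from h import *
s=cv2.imread("pics/side0.png");t=cv2.imread("pics/top0.png")
R=lambda im,x,y,w,h,k:cv2.resize(im[y:y+h,x:x+w],(w*k,h*k),interpolation=cv2.INTER_CUBIC)
a=R(t,160,90,130,130,4)[:520]           # photometer top x4 origin 160,90
b=R(s,225,225,65,100,4)                 # vials side x4 origin 225,225
im=np.zeros((520,790,3),np.uint8);im[:520,:520]=a;im[:400,525:785]=b;cv2.imwrite("pics/crop1.png",im)
cs,ct=camera_info("side"),camera_info("top")
g=t.max(2)
for n,(x,y) in dict(vial=(341,201),bay=(235,145)).items():
    w=10 if n=="vial" else 18
    m=(g[y-w:y+w,x-w:x+w]<(45 if n=="vial" else 40)).astype(np.uint8)
    k,l,st,ce=cv2.connectedComponentsWithStats(m);i=1+st[1:,4].argmax()
    c=ce[i]+[x-w,y-w];print(n,c,st[i],on(ct,*c,{"vial":100,"bay":55}[n]))
    q=cv2.minAreaRect(cv2.findContours((l==i).astype(np.uint8),0,1)[0][0]);print(q)
m=(s[225:300,262:290].max(2)<45).astype(np.uint8);k,l,st,ce=cv2.connectedComponentsWithStats(m)
for i in range(1,k):
    if st[i,4]>20: print("sidecap",ce[i]+[262,225],st[i],on(cs,*(ce[i]+[262,225]),91))
for p in [(168,175),(268,196),(282,123)]: print(on(ct,*p,20))
E
```

```text
vial [341.57377049 200.49180328] [ 6  6 10  8 61] [ 474.22489523 -201.36098423  100.        ]
((10.5, 9.5), (7.0, 9.0), 90.0)
bay [233.48717949 141.75213675] [  8   7  23  22 117] [653.00125404  95.39159965  55.        ]
((18.411766052246094, 17.852941513061523), (19.16031265258789, 20.858062744140625), 14.03624439239502)
sidecap [275.01666667 257.42777778] [  7  25  13  16 180] [ 471.89857942 -205.53584185   91.        ]
sidecap [286.90361446 279.10843373] [22 46  6 17 83] [ 466.67429081 -268.14316316   91.        ]
[564.80887571 291.59947121  20.        ]
[495.0498607   -0.96135956  20.        ]
[710.58294196 -48.74110459  20.        ]
```

View pics/crop1.png

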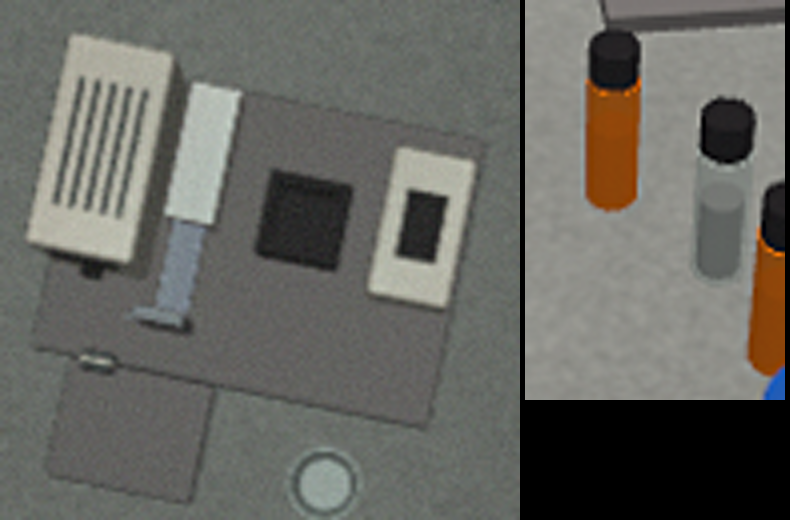

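The crop confirms the choice: clear glass with a grey sample and black cap, flanked by two orange vials. In the top crop, the bay square is centred near top px (236,145), the tab top near (200,169.5) and the mark near (184,180).

```bash
python3 - <<'E'
from h import *
cs,ct=camera_info("side"),camera_info("top")
print("vial cap tri",tri(ct,(341.6,200.5),cs,(275,257.4)))
yaw=-0.225;R=np.array([[np.cos(yaw),-np.sin(yaw)],[np.sin(yaw),np.cos(yaw)]])
bay=on(ct,236,145,55);print("bay",bay)
for n,p,z in [("tab",(200,169.3),115),("mark",(184.2,180),45),("baseFL",(168.2,176.8),20),("baseFR",(267.5,196.8),20),("baseBR",(281.7,125),20)]:
    P=on(ct,*p,z);print(n,P,"rel bay",R.T@(P-bay)[:2])
E
```

```text
vial cap tri (array([ 473.80176186, -203.28262749,   88.85803754]), np.float64(1.4244897792238729))
bay [643.38069449  88.38081389  55.        ]
tab [569.96030814 187.26391249 115.        ] rel bay [-93.63120836  80.01010649]
mark [546.90928563 240.83296983  45.        ] rel bay [-128.05280677  127.08607814]
baseFL [559.47982474 291.10030236  20.        ] rel bay [-127.01408101  178.89094492]
baseFR [492.73648879   0.57694349  20.        ] rel bay [-127.25748188 -119.20037615]
baseBR [704.62382788 -47.67037447  20.        ] rel bay [  90.05333122 -118.95816398]
```

>>> move_arm:
  commands:
    - [[2.8,-3.9,0],[0,0,-8.42],1]
    - [[2.8,-3.9,0],[0,0,-8.42],1]
    - [[2.8,-3.9,0],[0,0,-8.42],1]
    - [[2.8,-3.9,0],[0,0,-8.42],1]
    - [[2.8,-3.9,0],[0,0,-8.42],1]
    - [[2.8,-3.9,0],[0,0,-8.42],1]
    - [[2.8,-3.9,0],[0,0,-8.42],1]
    - [[2.8,-3.9,0],[0,0,-8.42],1]
    - [[2.8,-3.9,0],[0,0,-8.42],1]
    - [[2.8,-3.9,0],[0,0,-8.42],1]

```text
t: 1.1
eef_pos: [480.8, 200.3, 214.6]
tcp_rot: [-3.141, 0.0, 1.34]
ft_force: [-0.3, 0.3, 0.3]
opening: 0.998
grip_force: 0.0
```

>>> move_arm:
  commands:
    - [[-0.07,-4.48,0],[0,0,0],1]
    - [[-0.07,-4.48,0],[0,0,0],1]
    - [[-0.07,-4.48,0],[0,0,0],1]
    - [[-0.07,-4.48,0],[0,0,0],1]
    - [[-0.07,-4.48,0],[0,0,0],1]
    - [[-0.07,-4.48,0],[0,0,0],1]
    - [[-0.07,-4.48,0],[0,0,0],1]
    - [[-0.07,-4.48,0],[0,0,0],1]
    - [[-0.07,-4.48,0],[0,0,0],1]
    - [[0,0,0],[0,0,0],0.8]

```text
t: 2.1
eef_pos: [473.5, -205.4, 214.3]
tcp_rot: [3.141, 0.001, 1.342]
ft_force: [0.7, -0.1, 0.2]
opening: 0.958
grip_force: 0.0
```

```bash
python3 - <<'E'
from h import *
c=camera_info("wrist");i=read_camera("wrist");cv2.imwrite("pics/w1.png",i)
import pickle;pickle.dump(c,open("w1.pkl","wb"))
print(state()["eef_pos"],np.round(c["cam_to_world"],3).tolist(),proj(c,(473.8,-203.3,100)),proj(c,(473.8,-203.3,78)))
E
```

```text
[ 473.31895537 -203.14647958  214.16954962] [[0.974, -0.218, -0.062, 490.719], [-0.227, -0.935, -0.274, -128.542], [0.001, 0.281, -0.96, 382.924], [0.0, 0.0, 0.0, 1.0]] [np.float64(253.51692639669452), np.float64(180.46983562251165)] [np.float64(253.47845802975692), np.float64(174.22548382107857)]
```

View pics/w1.png

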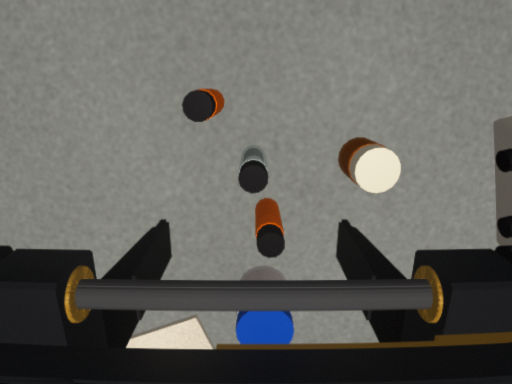

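The wrist view shows the grey vial's cap at (253,178), against a prediction of (253.5,180). An orange vial sits on each side at (199,106) and (270,240), both clear of the finger line.

>>> move_arm:
  commands:
    - [[0,0.1,-3],[0,0,0],0.75]
    - [[0,0,-3],[0,0,0],0.75]
    - [[0,0,-3],[0,0,0],0.75]
    - [[0,0,-3],[0,0,0],0.75]
    - [[0,0,-3],[0,0,0],0.75]
    - [[0,0,-1.9],[0,0,0],0.75]
    - [[0,0,0],[0,0,0],0.75]

```text
t: 2.85
eef_pos: [472.7, -198.4, 43.7]
tcp_rot: [-3.137, -0.001, 1.347]
ft_force: [0.4, -0.1, 0.2]
opening: 0.747
grip_force: 0.0
```

>>> move_arm:
  commands:
    - [[0,0,0],[0,0,0],0]
    - [[0,0,0],[0,0,0],0]
    - [[0,0,0],[0,0,0],0]
    - [[0,0,0],[0,0,0],0]
    - [[0,0,0],[0,0,0],0]
    - [[0,0,0],[0,0,0],0]
    - [[0,0,0],[0,0,0],0]
    - [[0,0,0],[0,0,0],0]

```text
t: 3.65
eef_pos: [473.8, -200.1, 45.8]
tcp_rot: [3.141, 0.0, 1.346]
ft_force: [-0.1, 0.4, 4.3]
opening: 0.29
grip_force: 30.0
```

>>> move_arm:
  commands:
    - [[0,0,2],[0,0,0],0]
    - [[0,0,4],[0,0,0],0]
    - [[0,0,4],[0,0,0],0]
    - [[0,0,4],[0,0,0],0]
    - [[0,0,0],[0,0,0],0]

```text
t: 4.15
eef_pos: [475.3, -200.9, 190.1]
tcp_rot: [3.134, 0.002, 1.346]
ft_force: [0.8, -0.7, -1.5]
opening: 0.286
grip_force: 30.0
```

>>> move_arm:
  commands:
    - [[1.5,1.8,0],[0,0,0],0]
    - [[2.6,3.3,0],[0,0,0],0]
    - [[2.6,3.3,0],[0,0,0],0]
    - [[2.6,3.3,0],[0,0,0],0]
    - [[2.6,3.3,0],[0,0,0],0]
    - [[2.6,3.3,0],[0,0,0],0]
    - [[2,2.6,0],[0,0,0],0]
    - [[0,0,0],[0,0,0],0]
    - [[0,0,0],[0,0,0],0]

```text
t: 5.05
eef_pos: [638.3, 9.5, 184.3]
tcp_rot: [-3.14, 0.0, 1.348]
ft_force: [-0.0, 0.3, -1.2]
opening: 0.292
grip_force: 30.0
```

```bash
python3 - <<'E'
from h import *
import pickle
c=camera_info("wrist");w=read_camera("wrist");s=read_camera("side");st=state()
cv2.imwrite("pics/w2.png",w);cv2.imwrite("pics/s2.png",s);pickle.dump(c,open("w2.pkl","wb"))
print(st["eef_pos"],st["tcp_rot"],st["opening"])
x,y=np.array(proj(camera_info("side"),st["eef_pos"])).astype(int);print(x,y)
v=cv2.resize(s[y-60:y+60,x-40:x+40],(256,384));cv2.imwrite("pics/j2.png",np.hstack([w,v]))
for n,P in dict(bay=(643.4,88.4,55),tab=(570,187,115),mark=(547,241,45)).items(): print(n,proj(c,P))
E
```

```text
[638.05905296   8.32613778 184.97812489] [-3.14040051e+00  3.30106553e-04  1.34572875e+00] 0.2895198464252552
303 155
bay [np.float64(239.2486908587649), np.float64(88.9103454514378)]
tab [np.float64(87.59960570602976), np.float64(-37.551907485195215)]
mark [np.float64(81.39858652746415), np.float64(-69.07208344324923)]
```

View pics/j2.png

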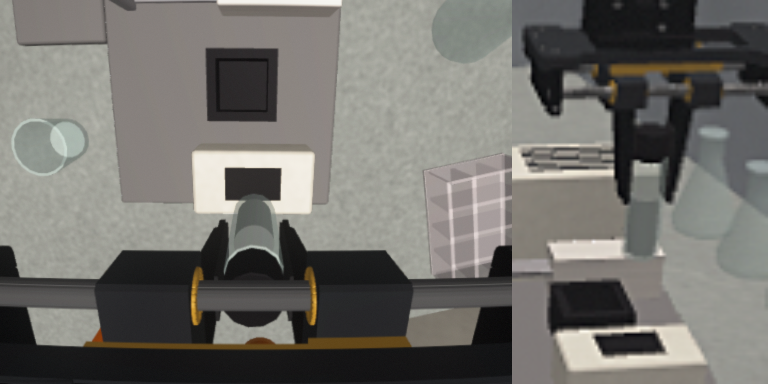

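Wrist view: vial upright in the grip, its glass bottom edge near (255,197). The bay's outer rim spans (206–277, 48–121) with centre about (241.5,85), and its edges are level, so the yaw is right. The side inset shows the vial hanging upright.

```bash
python3 - <<'E'
from h import *
import pickle
c=pickle.load(open("w2.pkl","rb"));w=cv2.imread("pics/w2.png");g=w.max(2)
m=(g[30:140,180:300]<60).astype(np.uint8);k,l,st,ce=cv2.connectedComponentsWithStats(m);i=1+st[1:,4].argmax()
q=cv2.minAreaRect(cv2.findContours((l==i).astype(np.uint8),0,1)[0][0]);print(q)
u=np.array(q[0])+[180,30];print("bay rim",u,on(c,*u,55))
# inner floor square check via corners of rim
print("rim size",on(c,206,85,55)-on(c,277,85,55))
print("col255 rows185-215",g[185:216,250:260].mean(1).round().tolist())
f=np.array([.223,.975])
for d in (-4,-2,0,2): 
    p=np.array([638.2,8.9])+f*d
    print(d,"bottom far edge",proj(c,[*(p+14*f),139]),"captop near",proj(c,[*(p+13*f),239]))
c1=pickle.load(open("w1.pkl","rb"));w1=cv2.imread("pics/w1.png");m=(w1[155:200,230:280].max(2)<50).astype(np.uint8)
k,l,st,ce=cv2.connectedComponentsWithStats(m);i=1+st[1:,4].argmax();(a,r)=cv2.minEnclosingCircle(cv2.findContours((l==i).astype(np.uint8),0,1)[0][0]);a=np.array(a)+[230,155];print("w1 cap",a,r,on(c1,*a,99))
E
```

```text
((61.0, 54.5), (71.0, 70.0), 90.0)
bay rim [241.   84.5] [645.66935469  91.57899305  55.        ]
rim size [-58.30274019  13.31051642   0.        ]
col255 rows185-215 [48.0, 47.0, 48.0, 47.0, 47.0, 46.0, 47.0, 47.0, 53.0, 69.0, 79.0, 80.0, 80.0, 83.0, 89.0, 93.0, 94.0, 94.0, 94.0, 94.0, 94.0, 94.0, 94.0, 94.0, 94.0, 94.0, 94.0, 94.0, 94.0, 94.0, 94.0]
-4 bottom far edge [np.float64(254.18838452315197), np.float64(197.101425255677)] captop near [np.float64(254.52899641253134), np.float64(280.5574578685365)]
-2 bottom far edge [np.float64(254.19571170714352), np.float64(194.20607441659186)] captop near [np.float64(254.5437308190949), np.float64(275.93802968478394)]
0 bottom far edge [np.float64(254.20306857080575), np.float64(191.29599807566072)] captop near [np.float64(254.55857966251924), np.float64(271.27137950332235)]
2 bottom far edge [np.float64(254.21045507229323), np.float64(188.37116772543652)] captop near [np.float64(254.57354315590752), np.float64(266.55715670357614)]
w1 cap [253.38673973 176.3204422 ] 15.740861892700195 [ 474.46804979 -199.94072338   99.        ]
```

>>> move_arm:
  commands:
    - [[0.37,4.2,0],[0,0,0],0]
    - [[0.36,4.2,0],[0,0,0],0]
    - [[0,0,0],[0,0,0],0]
    - [[0,0,-2.5],[0,0,0],0]
    - [[0,0,-2.5],[0,0,0],0]
    - [[0,0,0],[0,0,0],0]
    - [[0,0,0],[0,0,0],0]

```text
t: 5.85
eef_pos: [646.0, 91.9, 136.1]
tcp_rot: [-3.141, 0.0, 1.345]
ft_force: [-0.0, 0.4, -0.2]
opening: 0.29
grip_force: 30.0
```

```bash
python3 - <<'E'
from h import *
c=camera_info("wrist");w=read_camera("wrist");s=read_camera("side");st=state()
print(st["eef_pos"],st["tcp_rot"],st["ft_force"])
x,y=236,150
v=cv2.resize(s[130:226,230:330],(400,384),interpolation=cv2.INTER_CUBIC);cv2.imwrite("pics/w3.png",w);cv2.imwrite("pics/j3.png",np.hstack([w[:,:400],v]))
print(proj(camera_info("side"),(645.7,91.6,55)))
E
```

```text
[646.5831389   92.30740623 137.08737639] [ 3.1397086e+00 -4.3106069e-04  1.3454433e+00] [ 0.07271633  0.00361921 -0.34139203]
[np.float64(287.4608382730082), np.float64(187.24214351154768)]
```

View pics/j3.png

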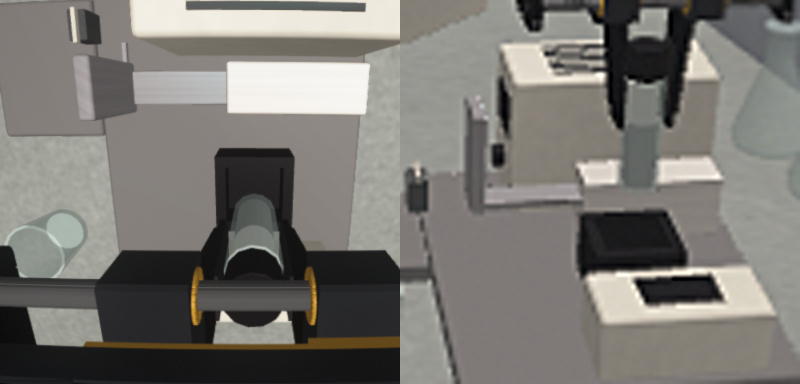

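The wrist view shows the vial bottom edge at (255,195), in front of the bay's far rim at row 150 with columns 216–294, so it is centred in x. The side inset shows the vial above the bay; the tab, pointer (124,50) and mark (75–100,25) are now visible in the wrist view.

```bash
python3 - <<'E'
from h import *
c=camera_info("wrist");w=cv2.imread("pics/w3.png");g=w.max(2)
col=g[135:165,235:275].mean(1);r=135+int(np.argmin(np.diff(col)))+1;row=g[155,200:310].astype(int)
l=200+np.argmin(np.diff(row[:50]))+1; q=200+50+np.argmax(np.diff(row[50:]))+.5
f=np.array([.223,.975]);P=on(c,(l+q)/2,r-.5,55);print(r,l,q,"bay",P[:2]-30*f)
b=g[185:206,250:260].mean(1).round();print(b.tolist())
r2=on(c,254.5,194.5,91);print("vial",r2[:2]-14*f)
# mark & tab: pointer
yaw=-.225;R=np.array([[np.cos(yaw),-np.sin(yaw)],[np.sin(yaw),np.cos(yaw)]])
E
```

```text
148 215 292.5 bay [648.02369283  98.31256179]
[37.0, 37.0, 37.0, 37.0, 37.0, 37.0, 36.0, 37.0, 44.0, 63.0, 74.0, 75.0, 76.0, 78.0, 85.0, 89.0, 90.0, 90.0, 90.0, 91.0, 90.0]
vial [646.31649953  89.26150096]
```

```bash
python3 - <<'E'
from h import *
c=camera_info("wrist");w=cv2.imread("pics/w3.png");g=w.max(2)
f=np.array([.223,.975])
for z in (15,20): print(z,on(c,253.7,147.5,z)[:2]-30*f)
print(g[140:190,250:256].mean(1).round().tolist()); print(proj(c,(645.7+30*f[0],91.6+30*f[1],55)),proj(c,(645.7+22*f[0],91.6+22*f[1],55)))
E
```

```text
15 [646.62624374  91.70726958]
20 [646.79640747  92.53396836]
[138.0, 139.0, 138.0, 138.0, 138.0, 138.0, 137.0, 122.0, 56.0, 29.0, 26.0, 26.0, 25.0, 25.0, 25.0, 25.0, 28.0, 39.0, 42.0, 42.0, 42.0, 42.0, 42.0, 42.0, 41.0, 42.0, 41.0, 40.0, 40.0, 40.0, 40.0, 40.0, 40.0, 40.0, 39.0, 39.0, 39.0, 39.0, 39.0, 38.0, 38.0, 38.0, 38.0, 38.0, 38.0, 37.0, 36.0, 37.0, 37.0, 37.0]
[np.float64(252.7223419620184), np.float64(156.8697314565828)] [np.float64(252.73214569523398), np.float64(167.32181366088093)]
```

The dark strip was the bay's outer wall, so the rim edge (row 156.5) agrees with a bay at about (646,92). The vial is about 2.5 mm short in y; I correct that and descend.

>>> move_arm:
  commands:
    - [[0.0,0.25,0],[0,0,0],0]
    - [[0,0,-2],[0,0,0],0]
    - [[0,0,-2],[0,0,0],0]
    - [[0,0,-1.5],[0,0,0],0]
    - [[0,0,-1],[0,0,0],0]
    - [[0,0,0],[0,0,0],0]
    - [[0,0,0],[0,0,0],0]
    - [[0,0,0],[0,0,0],0]

```text
t: 6.75
eef_pos: [646.4, 95.5, 71.5]
tcp_rot: [3.14, -0.0, 1.346]
ft_force: [0.4, 0.1, -0.5]
opening: 0.292
grip_force: 30.0
```

>>> move_arm:
  commands:
    - [[0,0,-0.2],[0,0,0],0]
    - [[0,0,-0.1],[0,0,0],0]
    - [[0,0,0],[0,0,0],0]
    - [[0,0,0],[0,0,0],0]

```text
t: 7.15
eef_pos: [646.3, 95.5, 68.6]
tcp_rot: [3.14, -0.0, 1.346]
ft_force: [-2.1, 0.2, 6.0]
opening: 0.291
grip_force: 30.0
```

>>> move_arm:
  commands:
    - [[0,0,-0.1],[0,0,0],0]
    - [[0,0,0],[0,0,0],0]
    - [[0,0,0],[0,0,0],0]

```text
t: 7.45
eef_pos: [646.4, 95.5, 68.6]
tcp_rot: [3.14, -0.001, 1.346]
ft_force: [-4.8, 0.1, 14.8]
opening: 0.293
grip_force: 30.0
```

>>> move_arm:
  commands:
    - [[0,0,-0.1],[0,0,0],0]
    - [[0,0,0],[0,0,0],0]
    - [[0,0,0],[0,0,0],0]

```text
t: 7.75
eef_pos: [646.5, 95.6, 68.6]
tcp_rot: [3.139, -0.001, 1.346]
ft_force: [-6.9, 0.4, 22.9]
opening: 0.293
grip_force: 30.0
```

Contact is with the bay floor: TCP 68.6 puts the vial bottom near 22 mm, well below the rim. I back off to light contact and look.

>>> move_arm:
  commands:
    - [[0,0,0.2],[0,0,0],0]
    - [[0,0,0],[0,0,0],0]
    - [[0,0,0],[0,0,0],0]

```text
t: 8.05
eef_pos: [646.4, 95.5, 68.6]
tcp_rot: [3.14, -0.0, 1.346]
ft_force: [-1.6, -0.0, 10.6]
opening: 0.294
grip_force: 30.0
```

```bash
python3 - <<'E'
from h import *
c=camera_info("wrist");w=read_camera("wrist");s=read_camera("side");st=state()
print(st["eef_pos"],st["ft_force"],st["moment"])
v=cv2.resize(s[130:226,230:330],(400,384),interpolation=cv2.INTER_CUBIC);cv2.imwrite("pics/w4.png",w);cv2.imwrite("pics/j4.png",np.hstack([w[:,:400],v]))
E
```

```text
[646.39810636  95.52091509  68.64310857] [-1.76562314  0.27930592 11.02254618] [-0.03445245  0.58561467 -0.04182312]
```

View pics/j4.png

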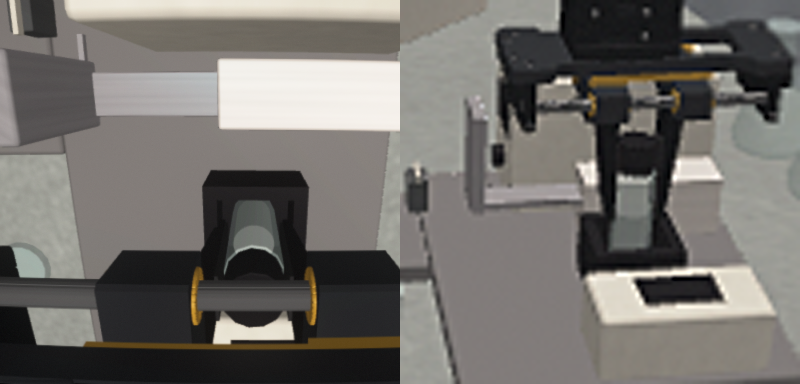

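Both views show the vial standing upright inside the bay, away from the walls, with the finger tips above the rim. I ease off a little more and release.

>>> move_arm:
  commands:
    - [[0,0,0.1],[0,0,0],0]
    - [[0,0,0.05],[0,0,0],0]
    - [[0,0,0],[0,0,0],0]
    - [[0,0,0],[0,0,0],0.35]
    - [[0,0,0],[0,0,0],0.45]
    - [[0,0,0],[0,0,0],0.6]
    - [[0,0,0],[0,0,0],0.6]
    - [[0,0,0],[0,0,0],0.6]

```text
t: 8.95
eef_pos: [646.0, 95.4, 69.2]
tcp_rot: [3.141, -0.0, 1.346]
ft_force: [0.5, -0.1, 0.3]
opening: 0.589
grip_force: 0.0
```

>>> move_arm:
  commands:
    - [[0,0,1.5],[0,0,0],0.6]
    - [[0,0,3],[0,0,0],0.6]
    - [[0,0,4],[0,0,0],0.6]
    - [[0,0,4],[0,0,0],0.6]
    - [[0,0,0],[0,0,0],0.6]
    - [[0,0,0],[0,0,0],0.6]

```text
t: 9.55
eef_pos: [646.2, 95.5, 195.9]
tcp_rot: [3.139, -0.001, 1.346]
ft_force: [-0.6, 0.1, -0.1]
opening: 0.596
grip_force: 0.0
```

>>> move_arm:
  commands:
    - [[-3.0,0.7,0],[0,0,0],0.6]
    - [[-3.0,0.7,0],[0,0,0],0.6]
    - [[-3.1,0.7,0],[0,0,0],0.6]
    - [[0,0,0],[0,0,0],0.6]
    - [[0,0,0],[0,0,0],0.6]

```text
t: 10.05
eef_pos: [555.0, 116.5, 194.0]
tcp_rot: [-3.141, 0.0, 1.347]
ft_force: [0.1, -0.5, 0.5]
opening: 0.6
grip_force: 0.0
```

```bash
python3 - <<'E'
from h import *
import pickle
c=camera_info("wrist");w=read_camera("wrist");s=read_camera("side");st=state()
pickle.dump(c,open("w5.pkl","wb"))
print(st["eef_pos"],np.array(c["cam_to_world"])[:3,3])
for n,P in dict(tab=(572.5,191,115),tabfoot=(572.5,191,40),mark=(549.5,244.5,45)).items(): print(n,proj(c,P))
v=cv2.resize(s[130:226,255:325],(280,384),interpolation=cv2.INTER_CUBIC);cv2.imwrite("pics/w5.png",w);cv2.imwrite("pics/j5.png",np.hstack([w,v]))
E
```

```text
[555.81505495 116.22428498 193.80689379] [571.90948848 193.34021132 362.66360211]
tab [np.float64(254.70887105164374), np.float64(91.43203562516203)]
tabfoot [np.float64(254.34689791797803), np.float64(90.70011256313057)]
mark [np.float64(214.9467444809092), np.float64(35.347752392991254)]
```

View pics/j5.png

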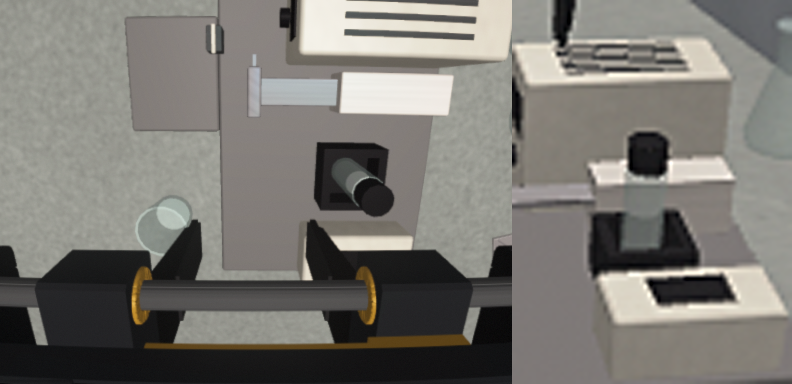

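Wrist view: vial upright in the bay, tab at (253.5,91), pointer tip at (254.5,58), and the mark's white line at column ~212, rows 26–50. The side inset confirms the vial is standing upright.

```bash
cat > meas.py <<'E'
from h import *
yaw=-.225;R=np.array([[np.cos(yaw),-np.sin(yaw)],[np.sin(yaw),np.cos(yaw)]])
def pf(P): return R.T@(np.asarray(P)[:2]-[646,92])
E
python3 - <<'E'
from meas import *
import pickle
c=pickle.load(open("w5.pkl","rb"));w=cv2.imread("pics/w5.png");g=w.astype(int).sum(2)//3
print("mark row38",g[30:48,203:228].mean(0).round().tolist())
print("pointer",g[56:64,247:263].mean(0).round().tolist())
print("tab",g[95:112,243:266].mean(0).round().tolist())
print("tab rows",g[60:125,250:257].mean(1).round().tolist())
for r in (30,38,46): print("mark",pf(on(c,212,r,45)))
print("ptr",pf(on(c,254.5,60,42)),"tabtop",pf(on(c,253.5,91,115)),on(c,253.5,91,115))
E
```

```text
mark row38 [134.0, 132.0, 117.0, 90.0, 86.0, 86.0, 86.0, 103.0, 176.0, 222.0, 226.0, 204.0, 142.0, 94.0, 87.0, 87.0, 87.0, 83.0, 61.0, 45.0, 61.0, 111.0, 130.0, 132.0, 132.0]
pointer [132.0, 132.0, 132.0, 132.0, 134.0, 153.0, 184.0, 186.0, 180.0, 148.0, 133.0, 132.0, 132.0, 132.0, 132.0, 132.0]
tab [131.0, 131.0, 130.0, 127.0, 109.0, 134.0, 155.0, 166.0, 169.0, 169.0, 170.0, 172.0, 173.0, 175.0, 176.0, 172.0, 153.0, 135.0, 142.0, 155.0, 157.0, 157.0, 157.0]
tab rows [160.0, 159.0, 160.0, 159.0, 157.0, 149.0, 124.0, 150.0, 168.0, 177.0, 176.0, 176.0, 176.0, 177.0, 177.0, 177.0, 176.0, 176.0, 174.0, 173.0, 172.0, 172.0, 173.0, 175.0, 176.0, 176.0, 177.0, 177.0, 175.0, 174.0, 173.0, 172.0, 171.0, 170.0, 168.0, 168.0, 168.0, 170.0, 170.0, 172.0, 173.0, 174.0, 175.0, 174.0, 173.0, 174.0, 172.0, 171.0, 169.0, 167.0, 166.0, 166.0, 167.0, 168.0, 169.0, 169.0, 150.0, 125.0, 129.0, 130.0, 130.0, 131.0, 130.0, 130.0, 130.0]
mark [-130.54725233  131.52940104]
mark [-130.71392655  124.9555039 ]
mark [-130.88500547  118.32766698]
ptr [-93.64972962 106.75426481] tabtop [-94.58454906  80.4005143 ] [571.73740522 191.4763622  115.        ]
```

>>> move_arm:
  commands:
    - [[0.8,3.75,0],[0,0,0],0.4]
    - [[0.8,3.75,0],[0,0,0],0.4]
    - [[0,0,0],[0,0,0],0.4]
    - [[0,0,-3],[0,0,0],0.4]
    - [[0,0,0],[0,0,0],0.4]
    - [[0,0,0],[0,0,0],0.4]

```text
t: 10.75
eef_pos: [571.3, 190.9, 163.9]
tcp_rot: [-3.14, 0.001, 1.346]
ft_force: [0.1, -0.0, 1.3]
opening: 0.402
grip_force: 0.0
```

>>> move_arm:
  commands:
    - [[0,0,-2],[0,0,0],0.4]
    - [[0,0,-2],[0,0,0],0.4]
    - [[0,0,-2],[0,0,0],0.4]
    - [[0,0,-2],[0,0,0],0.4]
    - [[0,0,-0.8],[0,0,0],0.4]
    - [[0,0,0],[0,0,0],0.4]

```text
t: 11.35
eef_pos: [571.2, 191.1, 76.1]
tcp_rot: [-3.141, 0.0, 1.346]
ft_force: [0.8, 0.0, -0.1]
opening: 0.402
grip_force: 0.0
```

>>> move_arm:
  commands:
    - [[0,0,0],[0,0,0],0.2]
    - [[0,0,0],[0,0,0],0]
    - [[0,0,0],[0,0,0],0]
    - [[0,0,0],[0,0,0],0]
    - [[0,0,0],[0,0,0],0]
    - [[0,0,0],[0,0,0],0]

```text
t: 11.95
eef_pos: [571.7, 191.4, 76.7]
tcp_rot: [3.14, -0.001, 1.346]
ft_force: [3.1, -1.9, 3.9]
opening: 0.101
grip_force: 30.0
```

```bash
python3 - <<'E'
from meas import *
st=state();c=camera_info("wrist");w=read_camera("wrist");cv2.imwrite("pics/w6.png",w)
print(st["eef_pos"],pf(st["eef_pos"]),st["ft_force"],st["opening"],st["grip_force"])
yaw_d=R@[-1,0];print("pull dir",yaw_d)
cs=camera_info("side");F=lambda x,y,z:proj(cs,[*(R@[x,y]+[646,92]),z])
print("side mark",F(-130,126,45),"tab foot",F(-94,80,45),F(-94,105,42)); print("wrist",proj(c,[*(R@[-130,126]+[646,92]),45]),proj(c,[*(R@[-94,105]+[646,92]),42]))
E
```

```text
[571.71453039 191.43210381  76.72904208] [-94.59697297  80.35226797] [ 3.05528729 -1.93645483  3.86976691] 0.10146312546393756 29.99914526939392
pull dir [-0.97479411  0.22310636]
side mark [np.float64(233.78420442138903), np.float64(171.45225186693864)] tab foot [np.float64(248.31305329763345), np.float64(178.2139229848873)] [np.float64(247.04130631481382), np.float64(175.09586519417928)]
wrist [np.float64(194.28830422893174), np.float64(146.02723104647652)] [np.float64(254.92710429095965), np.float64(178.91885641751213)]
```

>>> move_arm:
  commands:
    - [[-0.49,0.11,0],[0,0,0],0]
    - [[-0.68,0.16,0],[0,0,0],0]
    - [[-0.68,0.16,0],[0,0,0],0]
    - [[-0.68,0.16,0],[0,0,0],0]
    - [[-0.49,0.11,0],[0,0,0],0]
    - [[0,0,0],[0,0,0],0]
    - [[0,0,0],[0,0,0],0]

```text
t: 12.7
eef_pos: [541.9, 198.5, 76.8]
tcp_rot: [3.139, -0.001, 1.346]
ft_force: [6.2, -1.6, 3.9]
opening: 0.104
grip_force: 30.0
```

```bash
python3 - <<'E'
from meas import *
import pickle
st=state();c=camera_info("wrist");w=read_camera("wrist");s=read_camera("side");cv2.imwrite("pics/w7.png",w);pickle.dump(c,open("w7.pkl","wb"))
print(st["eef_pos"],pf(st["eef_pos"]),st["ft_force"],st["opening"],st["grip_force"])
x0,y0=180,90
a=cv2.resize(w[y0:y0+130,x0:x0+130],(520,520),interpolation=cv2.INTER_CUBIC)
b=cv2.resize(s[140:210,215:285],(280,280),interpolation=cv2.INTER_CUBIC);b2=cv2.resize(w,(280,210))
im=np.zeros((520,800,3),np.uint8);im[:,:520]=a;im[:280,520:]=b;im[290:500,520:]=b2;cv2.imwrite("pics/j7.png",im)
E
```

```text
[541.91008208 198.47187399  76.76625375] [-125.22079107   80.56503241] [ 6.17745797 -1.55327849  3.94369713] 0.1038039883214727 30.00106930732727
```

View pics/j7.png

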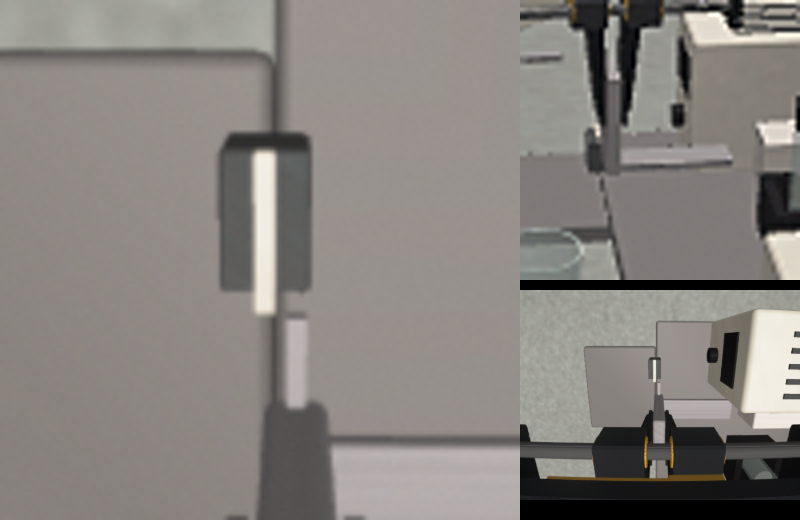

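The crop shows the white line at wrist column ~246.2 and the pointer at ~254, so a few mm of travel remain. I compute it.

```bash
cat >> meas.py <<'E'
def gap(c,w):
    g=w.astype(float).mean(2)
    def cen(r0,r1,x0,x1,th):
        p=np.clip(g[r0:r1,x0:x1].mean(0)-th,0,None);return x0+(p*np.arange(x1-x0)).sum()/p.sum()
    # white line rows 130-158 ; pointer rows 172-190 (fixed in the image: the pointer moves with the camera)
    mx=cen(132,158,236,264,160); pr=g[174:188,246:264].mean(0)
    px=cen(174,188,249,261,(np.median(g[174:188,258:263])+8))
    z=45
    for zp in (40,43): print("cols",mx,px,"gap mm",pf(on(c,mx,145,45))[0],pf(on(c,px,181,zp))[0],pf(on(c,px,181,zp))[0]-pf(on(c,mx,145,45))[0], "y",pf(on(c,mx,145,45))[1],pf(on(c,px,181,zp))[1])
    print(pr.round().tolist())
E
python3 - <<'E'
from meas import *
import pickle
gap(pickle.load(open("w7.pkl","rb")),cv2.imread("pics/w7.png"))
E
```

```text
cols 245.76816728925175 253.77014354066986 gap mm -130.1179927317468 -125.34592803651257 4.772064695234221 y 126.76165068589621 103.34008048496672
cols 245.76816728925175 253.77014354066986 gap mm -130.1179927317468 -125.3602240810309 4.757768650715889 y 126.76165068589621 104.15259325684534
[117.0, 102.0, 78.0, 95.0, 113.0, 145.0, 178.0, 181.0, 181.0, 179.0, 165.0, 147.0, 144.0, 144.0, 144.0, 144.0, 144.0, 144.0]
```

>>> move_arm:
  commands:
    - [[-0.23,0.05,0],[0,0,0],0]
    - [[-0.23,0.06,0],[0,0,0],0]
    - [[0,0,0],[0,0,0],0]
    - [[0,0,0],[0,0,0],0]
    - [[0,0,0],[0,0,0],0]

```text
t: 13.3
eef_pos: [537.5, 199.5, 76.7]
tcp_rot: [3.139, -0.001, 1.346]
ft_force: [5.8, -2.0, 3.9]
opening: 0.106
grip_force: 30.0
```

```bash
python3 - <<'E'
from meas import *
st=state();c=camera_info("wrist");w=read_camera("wrist");s=read_camera("side");cv2.imwrite("pics/w8.png",w)
print(st["eef_pos"],pf(st["eef_pos"]),st["ft_force"],st["opening"],st["grip_force"])
gap(c,w)
x0,y0=200,110
a=cv2.resize(w[y0:y0+100,x0:x0+100],(500,500),interpolation=cv2.INTER_CUBIC)
b=cv2.resize(s[120:220,215:315],(300,300),interpolation=cv2.INTER_CUBIC)
im=np.zeros((500,800,3),np.uint8);im[:,:500]=a;im[:300,500:]=b;cv2.imwrite("pics/j8.png",im)
E
```

```text
[537.4995459  199.47992207  76.73111856] [-129.74505769   80.56365306] [ 5.84806766 -1.97037639  3.93071545] 0.10558206871321643 30.00076174736023
cols 253.10970972478447 253.47612818835842 gap mm -130.26785609681932 -130.02430047560472 0.24355562121459684 y 126.79339896607276 103.37426953863721
cols 253.10970972478447 253.47612818835842 gap mm -130.26785609681932 -130.03646545269726 0.23139064412205812 y 126.79339896607276 104.1865321405539
[141.0, 141.0, 141.0, 141.0, 143.0, 151.0, 179.0, 183.0, 182.0, 178.0, 148.0, 125.0, 136.0, 145.0, 146.0, 146.0, 146.0, 146.0]
```

View pics/j8.png

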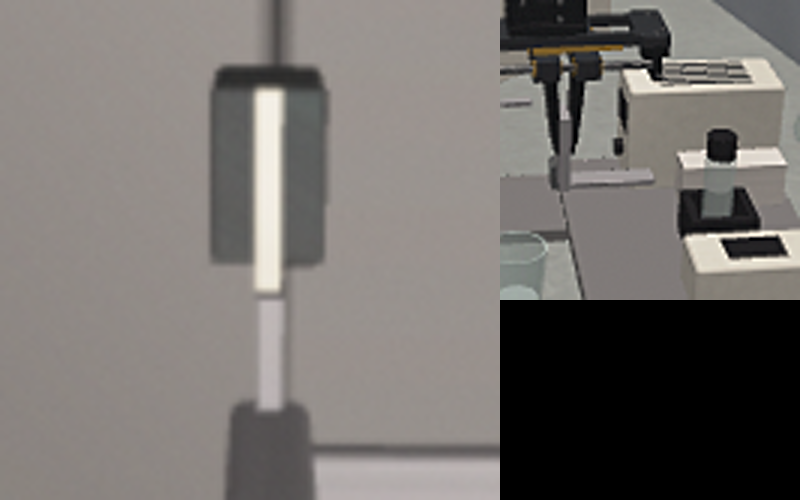

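The pointer lines up with the white line to about 0.3 mm, and the vial is upright in the bay. One tiny nudge, then I hand in.

>>> move_arm:
  commands:
    - [[-0.03,0.005,0],[0,0,0],0]
    - [[0,0,0],[0,0,0],0]
    - [[0,0,0],[0,0,0],0]

```text
t: 13.7
eef_pos: [537.3, 199.6, 76.7]
tcp_rot: [3.139, -0.001, 1.346]
ft_force: [7.1, -2.6, 3.6]
opening: 0.103
grip_force: 30.0
```

```bash
python3 - <<'E'
from meas import *
from cell import env
c=camera_info("wrist");gap(c,read_camera("wrist"));print(env.job_done())
E
```

```text
cols 253.62631618251064 253.46522411128285 gap mm -130.1830082736233 -130.25157040632192 -0.06856213269861655 y 126.79526809032605 103.37650725460844
cols 253.62631618251064 253.46522411128285 gap mm -130.1830082736233 -130.26403049248856 -0.0810222188652574 y 126.79526809032605 104.18857419688239
[141.0, 141.0, 141.0, 142.0, 143.0, 153.0, 180.0, 183.0, 183.0, 177.0, 147.0, 121.0, 132.0, 145.0, 146.0, 146.0, 146.0, 146.0]
the job is handed in; nothing more can be done
None
```

The job is handed in, with no verdict shown: the vial was released upright in the bay while the shutter was shut, and the slide is held with its pointer about 0.1 mm from the mark line by the wrist camera.

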